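# Pin a door latch in its test stand and hold its spring slide at the pointer

## Robot

A 7-joint arm with a two-finger parallel gripper is mounted at the origin on the work surface. World frame = base frame: x ahead of the robot, y to its left, z up, the work surface at z = 0. Lengths are in m, angles in rad, forces in N, time in s.
With the tool pointing down it reaches from about 0.4 to 0.75 m from the base axis. Payload 19.5 kg.
Tool frame: the origin (TCP) lies at the very end of the fingers, on their centre line; the grasp point (between the pads) lies 19 mm behind it; z points along the fingers, y is the line along which they close (so a half turn about z gives the same grasp; the last joint's range is limited). The gripper opens to 85 mm and grips with 20 to 120 N. Pads are 22 mm wide; open, the fingers measure 114 mm over their backs; the gripper's body (76 mm by 85 mm) begins 54 mm behind the grasp point. The pads swing forward as they close: fully open they stand 13 mm farther back than shut.
Start: joints at [-1.22, 0.707, -0.028, 1.485, 0.022, 0.951, -0.075], TCP at [0.22, 0.531, 0.231] pointing down, gripper open.
Joint ranges: [-2.71, 2.71], [-0.32, 2.16], [-1.57, 1.52], [0, 2.45], [-1.46, 4.6], [0, 2.02], [-2.83, 2.83]. Speed limits (rad/s): [1.89, 1.89, 2.57, 2.57, 3.01, 3.01, 3.01].

## Interface

Orientations are given as a 3x3 rotation matrix whose columns are the frame's x, y, z axes.
In Python, from station import r gives the robot as it stands. Calls block until the motion is done:
- r.movep(position, orientation): joint-space move of the TCP to a pose.
- r.move_linear(position, ori=None, vel=0.15, until_force=None): straight line of the TCP; ori=None keeps the orientation; vel is the mean speed in m/s. With until_force (N) it stops when the force on the tool has changed by that much, and returns True; else False.
- r.goto_joints(angles): joint-space move.
- r.open() and r.close_gripper(effort=None): open the fingers fully, or close them until they stop; effort is the grip in N (None keeps the last).
- r.hold(seconds).
- r.ik(position, orientation): joint angles nearest the present ones, or None.
- r.snapshot(name): name is "scene" or "top"; returns a dict with "pixels" (384x512x3 uint8, red, green, blue), "fov_y" (degrees; the focal length in pixels is half the picture's height over the tangent of half this angle, whatever the lens; pixels are square), "cx", "cy" (the principal point, pixels), "R" (3x3) and "t" (3): a world point X has camera coordinates R X + t. Camera axes: x right, y down, z forward; pixel columns grow to the right and rows downward; lengths in m; the calibration is good to about 2 mm. A picture is of the moment at which its call begins. There is no depth.
A pose or a line that the arm cannot do raises r.Unreachable and nothing moves.
- r.job_done(): hands the job in; it is judged then, once.
Readings, each from a call of its own:
- r.get_clock(): time.
- r.get_q(): joint angles.
- r.get_joint_vel(): joint speeds.
- r.get_tau(): joint torques, N m.
- r.get_ee_pos(): TCP position.
- r.get_orientation(): TCP orientation.
- r.get_force(): force on the tool from outside, world axes, zero at the start.
- r.get_wrist_torque(): the same for the moment, N m.
- r.get_opening(): opening from 0.0 (shut) to 1.0 (fully open).
- r.get_finger_force(): force on a finger pad.
Only numpy, scipy, OpenCV 4.12 (cv2) and the standard library are available. Lean on these libraries where they do the work, as an engineer would, in place of code of your own. Each camera call takes 0.05 s, during which the arm holds its last target. There are 200 camera calls.

## Task

Set up the door latch for its spring test: lift the thick and the thin steel pin out of their wooden blocks and drop them foot down, all the way, into the wide and the narrow hole of the latch case, and let go of them. Then pull the latch's spring slide out of the case by its upright handle until its needle lines up with the brass pointer, and keep it there: finish while still holding the slide at the pointer, pins in place. Leave the other things on the bench where they are.

Things in the scene. Friction and masses are not known exactly. Their poses are not given: they have to be found in the camera images.
- stand: latch test stand, fixed: aluminium base plate 240 x 130 x 12 mm (local x -125 to +115) carrying at its far end the steel latch case, 80 x 120 mm (local x +20 to +100, y -60 to +60), its top 57 mm above the bench. Origin on the bench, on the slide's centre line; +x points from the handle to the case, z up. The slide comes out towards local -x
- wide_hole (a point): centre of the mouth of the wide round hole in the top of the case, 57 mm above the bench, diameter 18.5 mm, blind, 36 mm deep; at local x +60, y +32 mm of the stand (the pointer's side). For the thick pin
- narrow_hole (a point): centre of the mouth of the narrow round hole in the top of the case, 57 mm above the bench, diameter 12.5 mm, blind, 36 mm deep; at local x +60, y -32 mm of the stand. For the thin pin
- latch (a joint): travel of the spring slide out of the case in m: 0 home, up to 0.080. A spring pulls it home: about 5 N at 0, 12 N at 0.060 (120 N/m); it returns when let go
- handle_top (a point): centre of the top, 95 mm above the bench, of the slide's upright steel handle: a flat plate 14 mm thick along the travel, 34 mm wide across it, free from 25 to 95 mm above the bench, on the stand's centre line. With the slide home its middle is 50 mm in front of the case's face (43 mm clear gap). Pinch it from above, either way
- needle_tip (a point): tip of the thin dark needle that sticks out sideways (stand's +y) from the foot of the handle, 22 mm above the bench; level with the handle's middle along the travel and 36 mm to the side of it; it moves with the slide
- pointer: small fixed brass pointer on the base plate beside the track: post 12 x 12 x 22 mm with a thin finger towards the needle; axes parallel to the stand's. Origin on the base plate, 12 mm above the bench, at local y +48 mm of the stand, in line with the finger. The needle must come level with it along the stand's x. It is set anywhere 30 to 60 mm out from the needle's home place
- thick_pin: steel pin, 95 mm long, standing upright: shank 16 mm diameter, 70 mm long with a chamfered foot, then a round head 24 mm diameter, 25 mm tall. Origin at the centre of its foot, z up along the pin. Weighs about 0.14 kg. Starts standing in one of the two wooden blocks, its foot 10 mm above the bench
- thin_pin: steel pin, 95 mm long, standing upright: shank 10 mm diameter, 70 mm long with a chamfered foot, then a round head 16 mm diameter, 25 mm tall. Origin at the centre of its foot, z up along the pin. Weighs about 0.06 kg. Starts standing in the other wooden block, its foot 10 mm above the bench
- block_a: fixed maple block 50 x 50 x 36 mm with a hole 26 mm deep in which the thin pin stands; origin at the centre of its underside
- block_b: fixed maple block 50 x 50 x 36 mm with a hole 26 mm deep in which the thick pin stands; origin at the centre of its underside
- lever_handle: bystander: grey cast door lever, 150 mm long, 46 mm tall; origin on the bench under its middle, long side along its y
- door_knob: bystander: white porcelain door knob standing on its rose, 58 mm across, 65 mm tall; origin at the centre of its underside
- hex_driver: bystander: chrome hex driver lying along its x, 163 mm long, 25 mm thick; origin under its middle
- padlock: bystander: brass padlock lying flat, body 40 x 50 x 22 mm with a steel shackle to +x; origin under the body's centre
- lock_cylinder: bystander: brass lock cylinder, 62 x 26 x 33 mm; origin under its centre
- oil_bottle: bystander: white oil bottle, 44 mm diameter, 110 mm tall; origin at the centre of its underside
Not all that is in view belongs to the job. Leave any blue or green look-alike of the thin_pin alone.

How it is judged:
By the outcome, as a careful person would: the job done as asked, in the order asked, and still so for the second after the job is handed in, while the arm keeps its last pose, push and grip.
It also fails if it takes over 67 s, if anything falls off the work surface, if the arm or the gripper's body presses on something with over 40 N, if the wrist force passes 120 N, or if a joint passes its speed limit or range.

## Working session

There is one attempt and no reset: what is moved stays moved. The work goes in short steps, each a Python script; the robot and the scene stay as the last script left them, time stands still between calls to the robot, and variables do not carry over. Pictures are saved under pics/ and viewed, at most 10 in all, crops included, and the job is handed in when it is done.

```bash
ls; mkdir -p pics; python3 - <<'E'
from station import r
import cv2,pickle
for n in("scene","top"):
    s=r.snapshot(n);pickle.dump(s,open(n+".pkl","wb"))
    cv2.imwrite(f"pics/{n}0.png",cv2.resize(s["pixels"][:,:,::-1],(800,600),interpolation=cv2.INTER_CUBIC))
    print(n,s["fov_y"],s["cx"],s["cy"],s["R"],s["t"], -s["R"].T@s["t"])
print(r.get_clock())
E
```

```text
pics
scene 43.053720362018915 259.3742841671279 191.15515227345347 [[ 0.84377167  0.53658264 -0.01133311]
 [ 0.29437688 -0.48035519 -0.82619679]
 [-0.44876677  0.69378525 -0.56326763]] [-0.48173581 -0.06374525  1.46782465] [ 1.08395109 -0.79048438  0.76865242]
top 49.314575859836836 257.39764149573585 188.20120099873236 [[-0.00921317 -0.99985716  0.01416942]
 [-0.98443711  0.00658238 -0.17561389]
 [ 0.17549554 -0.01556686 -0.98435714]] [0.03140918 0.54406012 1.13140618] [0.33732561 0.04543592 1.20880723]
0.1
```

View pics/top0.png

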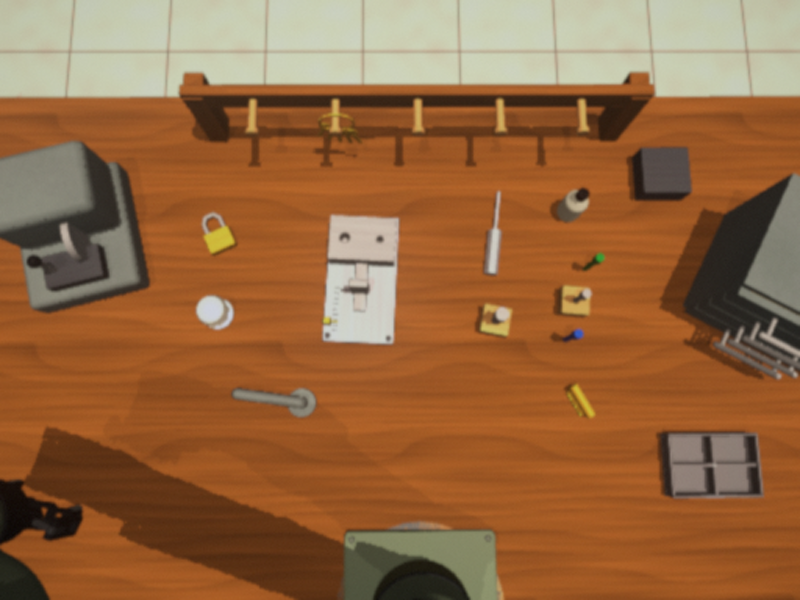

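View pics/scene0.png

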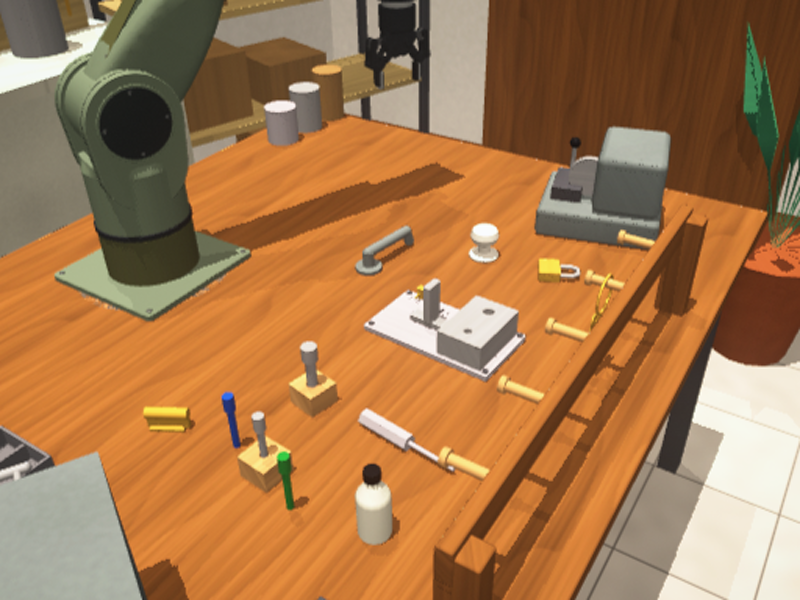

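The top view (800 px wide) shows the stand at about (362,280), with holes at (345,238) wide and (380,240) narrow. The handle is at (357,288) and the brass pointer at (327,320).

There are four pin-like things:
- grey pin in block at (500,316)
- grey pin in block at (584,296)
- blue pin at (577,335)
- green pin at (598,258)

The grey pins standing in blocks fit the description: the wider one at (500,316) is the thick pin and the narrower one at (584,296) is the thin pin. Blue and green are the look-alikes. I'll confirm this in one enlarged crop.

```bash
cat > h.py <<'E'
import numpy as np,cv2,pickle
def cam(s):
    f=s["pixels"].shape[0]/2/np.tan(np.radians(s["fov_y"])/2)
    return f,np.array(s["R"]),np.array(s["t"])
def ray(s,u,v):
    f,R,t=cam(s); d=R.T@np.array([(u-s["cx"])/f,(v-s["cy"])/f,1]); return -R.T@t,d/np.linalg.norm(d)
def plane(s,u,v,z):
    c,d=ray(s,u,v); return c+d*(z-c[2])/d[2]
def proj(s,X):
    f,R,t=cam(s); p=R@np.asarray(X)+t; return np.array([s["cx"]+f*p[0]/p[2],s["cy"]+f*p[1]/p[2]])
def tri(s1,p1,s2,p2):
    A=np.zeros((3,3));b=np.zeros(3)
    for s,p in((s1,p1),(s2,p2)):
        c,d=ray(s,*p);M=np.eye(3)-np.outer(d,d);A+=M;b+=M@c
    return np.linalg.solve(A,b)
def crop(s,x,y,w,h,k):
    return cv2.resize(np.ascontiguousarray(s["pixels"][y:y+h,x:x+w,::-1]),None,fx=k,fy=k,interpolation=cv2.INTER_CUBIC)
def load(n): return pickle.load(open(n+".pkl","rb"))
E
python3 - <<'E'
from h import *
T=load("top");S=load("scene")
a=np.hstack([crop(T,200,130,60,95,6),crop(T,300,155,73,95,6)][0:2])[:, :798]
cv2.imwrite("pics/topc.png",a);print(a.shape)
a=np.hstack([crop(S,225,170,115,75,4)[:300,:460],crop(S,135,210,85,75,4)])[:, :800]
a=np.vstack([a]);cv2.imwrite("pics/scenec.png",a);print(a.shape)
E
```

```text
(570, 798, 3)
(300, 800, 3)
```

View pics/topc.png

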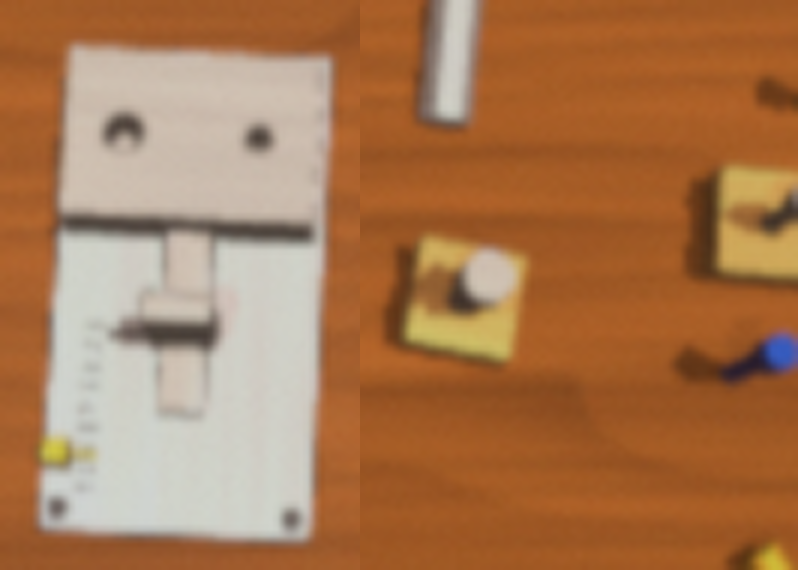

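View pics/scenec.png

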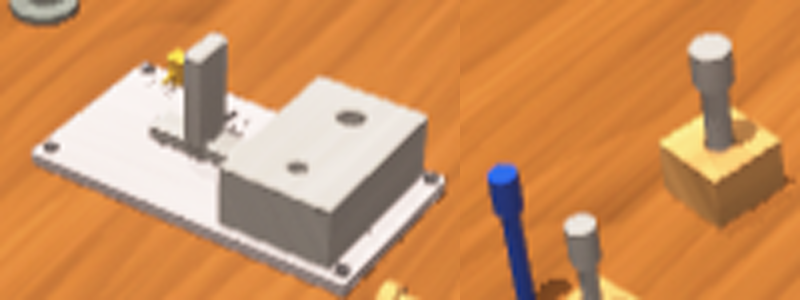

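The crops confirm it: the thick grey pin stands in the left block (head top at crop (490,275)), and the thin grey pin stands in the right block between the blue and green look-alikes. The stand's corners, holes, needle and pointer are clear, so I'll compute positions.

```bash
cat > est.py <<'E'
from h import *
from scipy.optimize import least_squares
T=load("top");S=load("scene")
c=lambda x,y,ox,oy,k:(ox+(x+.5)/k-.5,oy+(y+.5)/k-.5)
t=lambda x,y:c(x,y,200,130,6)
q=lambda x,y:c(x,y,225,170,4)
F=[(T,t(124,132),(60,32,57),3),(T,t(259,138),(60,-32,57),3),(T,t(40,528),(-125,65,12),1),(T,t(312,540),(-125,-65,12),1),
(T,t(70,45),(100,60,57),1),(T,t(330,58),(100,-60,57),1),(T,t(62,215),(20,60,57),1),(T,t(312,228),(20,-60,57),1),
(S,q(350,118),(60,32,57),3),(S,q(297,167),(60,-32,57),3),(S,q(33,155),(-125,-65,12),1),(S,q(148,65),(-125,65,12),1),(S,q(320,78),(20,60,57),1),
(S,q(428,120),(100,60,57),1),(S,q(330,212),(100,-60,57),1),(S,q(220,170),(20,-60,57),1)]
def W(p,L):
    L=np.array(L)/1000; a=p[2]; return np.array([p[0]+np.cos(a)*L[0]-np.sin(a)*L[1],p[1]+np.sin(a)*L[0]+np.cos(a)*L[1],L[2]])
res=lambda p,F=F:np.concatenate([w*(proj(s,W(p,L))-uv) for s,uv,L,w in F])
for sel in (F,[f for f in F if f[0] is T],[f for f in F if f[0] is S]):
    o=least_squares(res,[.55,.1,0],args=(sel,),loss="soft_l1");print(o.x)
    if sel is F: P=o.x;print(res(P).reshape(-1,2).round(1).tolist())
def masks(s):
    hsv=cv2.cvtColor(s["pixels"],cv2.COLOR_RGB2HSV);return hsv
if __name__=="__main__":
    print("holes",W(P,(60,32,57)),W(P,(60,-32,57)))
    # pin heads: low-saturation bright blobs near picks
    for name,pt,ps in(("thick",c(130,275,300,155,6),c(251,47,135,210,4)),("thin",(585*.64,295*.64),c(122,226,135,210,4))):
        out=[]
        for s,p in((T,pt),(S,ps)):
            h=masks(s);x,y=map(int,np.round(p));k=6
            m=((h[...,1]<60)&(h[...,2]>165)).astype(np.uint8);n,l,st,ce=cv2.connectedComponentsWithStats(m)
            i=min(range(1,n),key=lambda i:np.hypot(*(ce[i]-p)));print(name,np.round(p,2),ce[i].round(2),st[i]);out.append(ce[i])
        print(tri(T,out[0],S,out[1]),plane(T,*out[0],.105),plane(S,*out[1],.105))
    Ri=lambda X:np.array([[np.cos(P[2]),np.sin(P[2])],[-np.sin(P[2]),np.cos(P[2])]])@(X[:2]-P[:2])*1000
    for n,(x,y),z in(("needle",(112,333),.022),("finger",(90,455),.022),("post",(56,451),.034),("fingertip",(97,455),.022)):
        print(n,Ri(plane(T,*t(x,y),z)))
    print("handletop scene",Ri(plane(S,*q(206,42),.095)))
    for n,u,v in(("blue",577,335),("green",599,258)):print(n,plane(T,u*.64,v*.64,.095))
E
python3 est.py
```

```text
[ 0.58733874  0.1010077  -0.05755293]
[[2.3, -0.1], [2.4, 0.3], [0.3, -0.1], [0.3, 0.2], [0.9, 0.4], [-0.5, 0.4], [0.3, -0.7], [1.1, -0.7], [1.2, -2.6], [0.8, -2.3], [-0.6, -1.8], [-0.7, -1.7], [0.1, -0.9], [0.2, -1.4], [0.1, -0.5], [-0.4, -1.5]]
[ 0.58734802  0.10276779 -0.0522564 ]
[ 0.58866762  0.09731062 -0.0569224 ]
holes [0.64908008 0.12950344 0.057     ] [0.64539872 0.06560941 0.057     ]
thick [321.25 200.42] [321.09 200.51] [318 197   8   8  45]
thick [197.38 221.38] [197.15 221.56] [192 219  11   6  52]
[ 0.49945439 -0.14300333  0.10185959] [ 0.49955868 -0.14196076  0.105     ] [ 0.50164079 -0.14655622  0.105     ]
thin [374.4 188.8] [375.  187.5] [373 186   5   4  16]
thin [165.12 266.12] [164.5 266. ] [161 264   8   5  32]
[ 0.53395596 -0.29035698  0.10154677] [ 0.53391755 -0.28873052  0.105     ] [ 0.53616429 -0.29345569  0.105     ]
needle [-30.70366197  36.72398709]
finger [-90.21467169  43.34996101]
post [-90.70056463  58.31885282]
fingertip [-90.04738445  40.02493731]
handletop scene [-30.59724962   0.69423751]
blue [ 0.46242321 -0.27201619  0.095     ]
green [ 0.59792524 -0.31846391  0.095     ]
```

```bash
cat >> h.py <<'E'
def Rz(a): # tool down, tool y at world angle a
    y=np.array([np.cos(a),np.sin(a),0]);z=np.array([0,0,-1.]);return np.column_stack([np.cross(y,z),y,z])
E
python3 - <<'E'
from station import r
from h import *
print(r.get_orientation().round(2) if hasattr(r.get_orientation(),'round') else r.get_orientation())
for n,p,a in(("thick",(.5,-.1445,.2),np.pi/2),("thin",(.535,-.291,.2),1.25),("wide",(.649,.1285,.25),-.057),("handle",(.557,.1,.15),-.057)):
    for k in(0,np.pi):
        q=r.ik(p,Rz(a+k));print(n,k,None if q is None else np.round(q,2))
E
```

```text
[[-0.92  0.38 -0.  ]
 [ 0.38  0.92 -0.  ]
 [-0.   -0.   -1.  ]]
thick 0 [ 0.41  0.68 -0.34  1.72  0.3   0.79  1.49]
thick 3.141592653589793 [-0.1   0.75  0.61  1.74 -0.55  0.83 -0.8 ]
thin 0 [ 0.57  0.8  -0.27  1.39  0.23  0.98  1.5 ]
thin 3.141592653589793 [ 0.15  0.89  0.67  1.41 -0.59  1.05 -0.95]
wide 0 [-0.33  0.85  0.23  1.09 -0.18  1.22 -0.17]
wide 3.141592653589793 [ 0.    0.89 -0.66  1.07  0.52  1.33  2.5 ]
handle 0 [-0.32  0.81  0.16  1.62 -0.18  0.73 -0.13]
handle 3.141592653589793 [ 0.1   0.87 -0.67  1.61  0.65  0.9   2.26]
```

```bash
python3 - <<'E'
from station import r
from h import *
R=Rz(np.pi/2)
t=r.get_clock
r.movep((.5,-.1445,.19),R);print(t())
r.move_linear((.5,-.1445,.073),vel=.12);print(t(),r.get_force())
r.close_gripper(50);print(t(),r.get_opening(),r.get_finger_force(),r.get_force())
r.move_linear((.5,-.1445,.2),vel=.12);print(t(),r.get_opening(),r.get_force())
r.movep((.648,.1285,.185),Rz(-.057));print(t(),r.get_ee_pos())
for n in("scene","top"):
    s=r.snapshot(n);pickle.dump(s,open(n+"1.pkl","wb"))
a=proj(load("scene1"),(.648,.1285,.08));b=proj(load("top1"),(.648,.1285,.08))
print(a,b)
A=crop(load("scene1"),int(a[0])-33,int(a[1])-48,66,96,6);B=crop(load("top1"),int(b[0])-33,int(b[1])-48,66,96,6)
print(int(a[0])-33,int(a[1])-48,int(b[0])-33,int(b[1])-48)
cv2.imwrite("pics/h1.png",np.hstack([A,B]))
E
```

```text
2.6917
3.8167 [ 0.58385923  0.00374971 -0.36275563]
4.4083 0.264577391198728 48.70729386806488 [0.40982631 1.65246386 5.44791073]
5.6167 0.2657975700149796 [ 0.16033991 -0.49356764 -1.3826638 ]
7.1333 [0.64797012 0.12738668 0.18489588]
[312.41861494 190.83210915] [220.79066487 149.74451228]
279 142 187 101
```

View pics/h1.png

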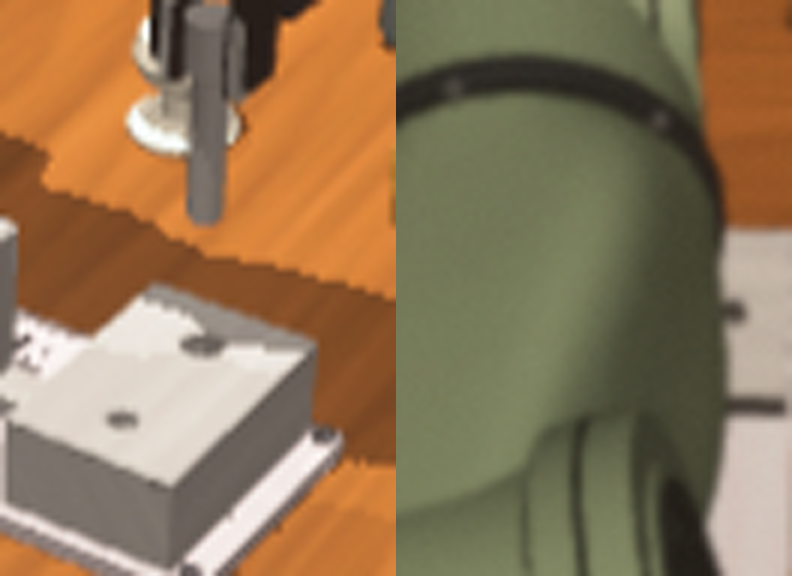

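The pin is held in the scene view, with its foot at crop (205,218) and the wide hole at (203,346). The top view is blocked by the arm. I'll work out the offset from the scene camera and look again lower down.

```bash
cat >> h.py <<'E'
def holec(s,X,wid):
    """dark blob centroid on case top near projected X"""
    u,v=proj(s,X);g=cv2.cvtColor(s["pixels"],cv2.COLOR_RGB2GRAY);x,y=int(u),int(v)
    return g[y-6:y+7,x-8:x+9],x-8,y-6
E
python3 - <<'E'
from station import r
from h import *
s=load("scene1")
e=lambda x,y:(279+(x+.5)/6-.5,142+(y+.5)/6-.5)
print(r.get_ee_pos())
f=plane(s,*e(205.5,218),.122);h=plane(s,*e(203,346),.057);h2=plane(s,*e(122,419),.057)
print(f,h,h-f,h2,h2-h)
tgt=r.get_ee_pos()[:2]+(h-f)[:2];print("tgt",tgt)
r.move_linear((tgt[0],tgt[1],.136),vel=.08);r.hold(.3);print(r.get_ee_pos(),r.get_clock(),r.get_force())
s=r.snapshot("scene");pickle.dump(s,open("scene2.pkl","wb"))
cv2.imwrite("pics/h2.png",crop(s,284,160,66,64,9))
E
```

```text
[0.64802468 0.12742604 0.18503032]
[0.64957832 0.12308851 0.122     ] [0.65083326 0.12549992 0.057     ] [ 0.00125494  0.00241141 -0.065     ] [0.64647414 0.06241071 0.057     ] [-0.00435912 -0.06308921  0.        ]
tgt [0.64927962 0.12983745]
[0.64937011 0.12988312 0.13627046] 8.3 [-0.18678051 -0.87263588 -0.61125946]
```

View pics/h2.png

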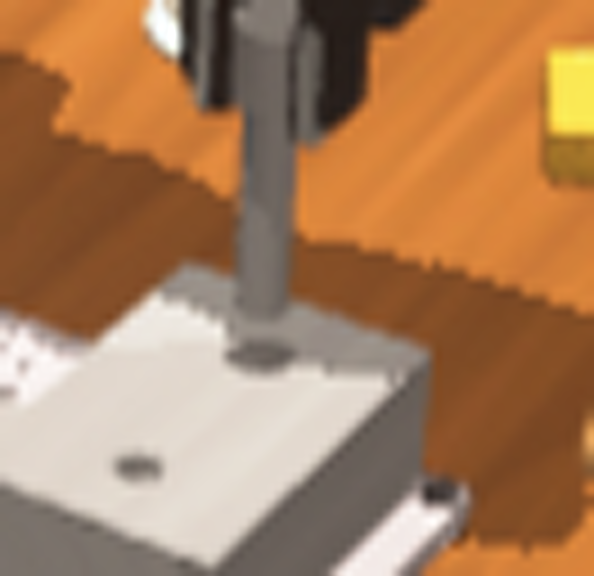

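The foot is at about crop (262,309), just above the wide hole, whose centre is at (260,355). I'll compute the small residual, correct for it and try the insertion with a force guard.

```bash
python3 - <<'E'
from station import r
from h import *
s=load("scene2")
e=lambda x,y:(284+(x+.5)/9-.5,160+(y+.5)/9-.5)
f=plane(s,*e(262,309),.0733);h=plane(s,*e(260,355),.057);d=(h-f)[:2];print(d)
p=np.array(r.get_ee_pos());tgt=p[:2]+np.clip(d,-.002,.002);print(tgt)
r.move_linear((*tgt,.124),vel=.05)
hit=r.move_linear((*tgt,.1),vel=.04,until_force=8)
print(hit,r.get_ee_pos(),r.get_force(),r.get_wrist_torque(),r.get_clock())
E
```

```text
[-0.00017112  0.00089226]
[0.64916574 0.13072881]
False [0.64926521 0.13072417 0.10015792] [ 0.69167171  0.25635919 -1.18054882] [ 0.02772293  0.02100173 -0.0119289 ] 9.4917
```

```bash
python3 - <<'E'
from station import r
from h import *
p=np.array(r.get_ee_pos());x,y=p[:2]
hit=r.move_linear((x,y,.0815),vel=.04,until_force=8)
print(hit,r.get_ee_pos(),r.get_force(),r.get_clock())
r.open();z=r.get_ee_pos()[2]
r.move_linear((x,y,.2),vel=.15)
# thin pin; corrected for scene camera offset seen at thick pin
p=(.535,-.291)
R=Rz(1.25)
r.movep((*p,.2),R);print(r.get_clock(),r.get_ee_pos())
r.move_linear((*p,.073),vel=.12);print(r.get_force())
r.close_gripper(40);print(r.get_clock(),r.get_opening(),r.get_finger_force(),r.get_force())
r.move_linear((*p,.2),vel=.12);print(r.get_opening(),r.get_force())
n=np.array([.649265,.130724]);a=-.057
q=n+np.array([-64e-3*-np.sin(a),-64e-3*np.cos(a)]);print(q)
r.movep((*q,.19),Rz(a));r.move_linear((*q,.136),vel=.12);r.hold(.3);print(r.get_ee_pos(),r.get_clock())
s=r.snapshot("scene");pickle.dump(s,open("scene3.pkl","wb"))
cv2.imwrite("pics/h3.png",crop(s,260,160,84,66,9))
E
```

```text
True [0.64947592 0.13079498 0.08417231] [-1.4086622  -1.03328933  9.38909435] 9.9167
13.0833 [ 0.53545579 -0.2901132   0.19981722]
[ 0.20193944  0.22888213 -0.17000177]
14.9333 0.1731257234766614 38.88835430145264 [0.20201082 0.44740878 1.94897363]
0.17248216590148974 [ 0.19632     0.24759532 -0.36612785]
[0.64561898 0.06682794]
[0.64578003 0.06683744 0.13645511] 18.5167
```

View pics/h3.png

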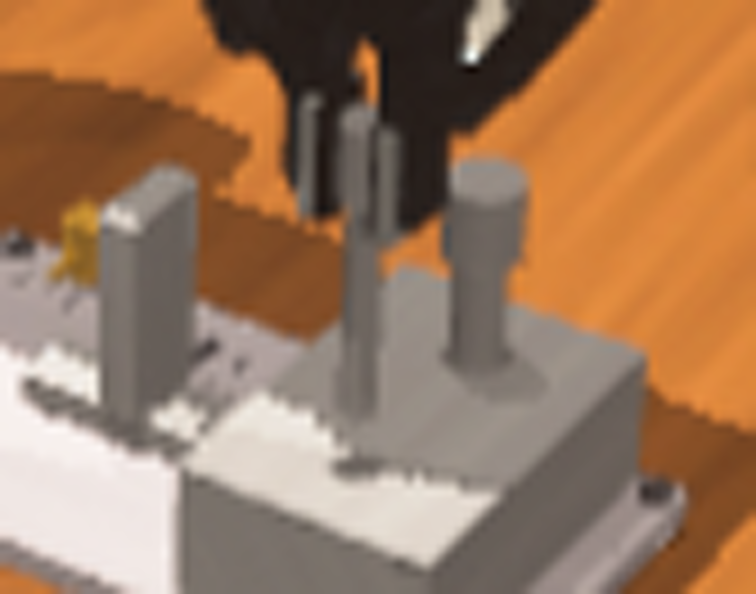

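The thick pin is seated and its head stands above the case. The thin pin is held with its foot at about crop (358,413), above the narrow hole at (356,467).

```bash
python3 - <<'E'
from station import r
from h import *
s=load("scene3")
e=lambda x,y:(260+(x+.5)/9-.5,160+(y+.5)/9-.5)
f=plane(s,*e(358,413),.0735);h=plane(s,*e(356,467),.057);d=(h-f)[:2];print(d)
p=np.array(r.get_ee_pos());tgt=p[:2]+np.clip(d,-.003,.003);print(tgt)
r.move_linear((*tgt,.124),vel=.05)
hit=r.move_linear((*tgt,.1),vel=.04,until_force=6)
print(hit,r.get_ee_pos(),r.get_force(),r.get_wrist_torque(),r.get_clock())
E
```

```text
[ 0.00108337 -0.0019198 ]
[0.64681562 0.06491781]
False [0.64663739 0.06505589 0.09985505] [-2.35935219  2.57986254 -2.11438357] [0.78340057 0.39944317 0.05551887] 19.7083
```

```bash
python3 - <<'E'
from station import r
from h import *
p=np.array(r.get_ee_pos());x,y=p[:2]
hit=r.move_linear((x,y,.0815),vel=.04,until_force=8)
print(hit,r.get_ee_pos(),r.get_force(),r.get_clock())
r.open();print(r.get_force())
r.move_linear((x,y,.19),vel=.15)
a=-.055;c,s_=np.cos(a),np.sin(a)
o=np.array([.648,.098]);hd=o-.09*np.array([c,s_]);print(hd)
R=Rz(a)
r.move_linear((*hd,.17),R,vel=.15);r.move_linear((*hd,.066),vel=.12);print(r.get_force(),r.get_ee_pos())
r.close_gripper(80);r.hold(.2);print(r.get_clock(),r.get_opening(),r.get_finger_force(),r.get_force(),r.get_ee_pos())
for n in("scene","top"):
    s=r.snapshot(n);pickle.dump(s,open(n+"4.pkl","wb"))
cv2.imwrite("pics/h4.png",np.hstack([crop(load("scene4"),225,155,96,80,5),crop(load("top4"),200,140,60,80,5)]))
E
```

```text
True [0.64673228 0.06546313 0.08335516] [-0.14499615  2.33255119  5.05708948] 20.1417
[-0.27699204  0.89814482 -0.39247097]
[0.55813609 0.1029475 ]
[-0.18547519  0.56280888  0.1577842 ] [0.55849537 0.10293827 0.06663029]
24.3667 0.1500666930846259 77.94167876243591 [-2.30031182  0.21157316  6.64815143] [0.55806786 0.10296027 0.06624439]
```

View pics/h4.png

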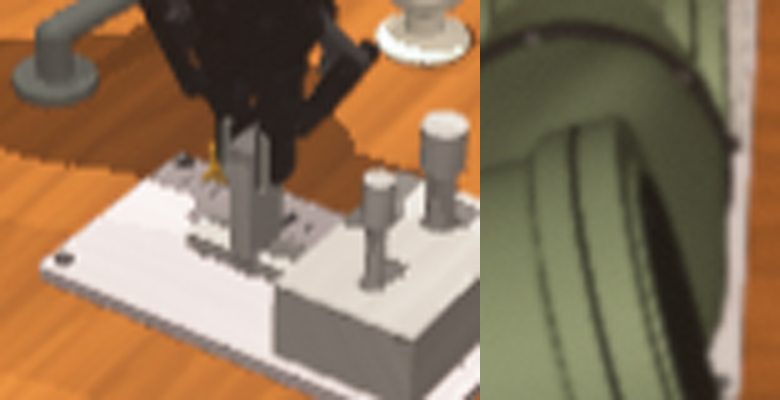

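Both pins stand seated in the case (thick head at (445,125), thin head at (380,185)) and the handle at (250,180) is pinched. The pointer is at (212,165). I'll refine the pointer and needle positions from the first top image, pull most of the way, then look.

```bash
python3 - <<'E'
from station import r
from h import *
T=load("top")
P=[.58733874,.1010077,-.05755];Ri=lambda X:np.array([[np.cos(P[2]),np.sin(P[2])],[-np.sin(P[2]),np.cos(P[2])]])@(X[:2]-P[:2])*1000
h=cv2.cvtColor(T["pixels"],cv2.COLOR_RGB2HSV)
print("S\n",h[202:210,204:219,1]);g=cv2.cvtColor(T["pixels"],cv2.COLOR_RGB2GRAY);print(g[181:190,215:228])
a=-.055;u=np.array([np.cos(a),np.sin(a)]);p=np.array(r.get_ee_pos())
r.move_linear((*(p[:2]-.055*u),.066),vel=.06);r.hold(.3)
p2=np.array(r.get_ee_pos());print((p2-p)[:2]@u,p2,r.get_force(),r.get_opening(),r.get_clock())
for n in("scene","top"):
    s=r.snapshot(n);pickle.dump(s,open(n+"5.pkl","wb"))
cv2.imwrite("pics/h5.png",np.hstack([crop(load("scene5"),232,165,60,58,9),crop(load("top5"),202,180,26,58,9)]))
E
```

```text
S
 [[185 184 164  99  50  48  43  24  10   8   6   8   7   9  11]
 [184 183 172 145 122 116 106  62  25  10  10   9   9  10  10]
 [183 181 169 159 161 163 155 101  51  39  35  27  14   9  10]
 [184 178 159 148 164 168 168 131  87  80  80  64  26  10  11]
 [187 181 156 141 150 156 157 106  61  58  56  50  22  10  12]
 [184 181 143  94  79  86  91  49  16  13  13  14  12   9  10]
 [186 176 119  47  22  21  26  17   9   7   5   8   7   8  11]
 [185 172 102  27   8   6   8   6   7   5   5   7   7   9  11]]
[[209 208 209 207 204 201 200 191 176 191 195 196 197]
 [206 205 206 206 201 188 181 173 162 174 178 180 184]
 [196 194 200 201 188 157 144 138 127 129 131 135 138]
 [188 188 188 181 165 129 115 110  98  84  82  84  84]
 [201 199 190 156 130 108  95  93  87  77  67  67  67]
 [199 200 196 170 151 131 117 114 111  99  80  72  75]
 [192 193 202 198 188 170 162 163 159 149 117 103 111]
 [201 197 204 207 203 198 196 196 196 188 167 150 163]
 [205 203 205 208 206 205 204 205 204 202 193 179 187]]
-0.053275181903406695 [0.50488985 0.10586678 0.06628422] [10.52589518 -2.4205358  -2.70019713] 0.1455203569086325 25.8333
```

View pics/h5.png

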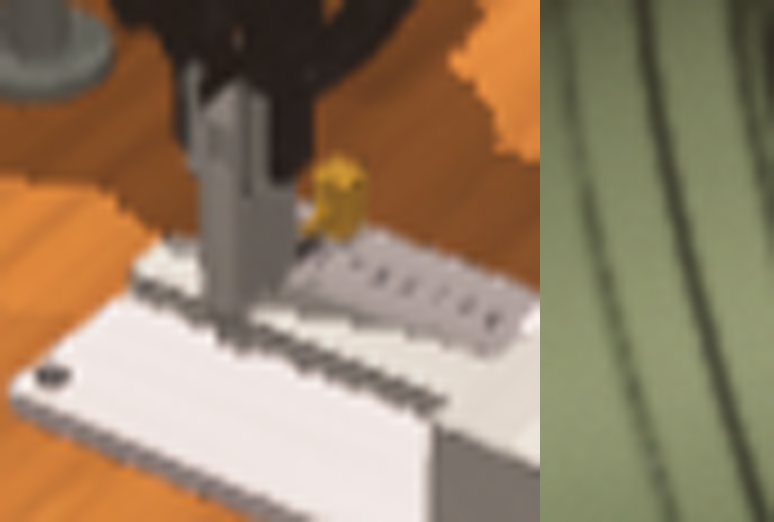

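In scene5 the finger tip is at about crop (303,230), with the dark needle tip just short of it at about (318,240). I'll compute the remaining distance from both views.

```bash
python3 - <<'E'
from h import *
T=load("top");S=load("scene5")
a=-.055;u=np.array([np.cos(a),np.sin(a)]);v=np.array([-u[1],u[0]])
L=lambda X:(np.array([(X[:2]-[.588,.1013])@u,(X[:2]-[.588,.1013])@v])*1000).round(1)
n=L(plane(T,220.5,184.82,.022));f=L(plane(T,213.5,205.15,.022));print(n,f,f-n)
for z in(.018,.026):print(z,L(plane(T,213.5,205.15,z))-n)
e=lambda x,y:(232+(x+.5)/9-.5,165+(y+.5)/9-.5)
print("finger",L(plane(S,*e(303,230),.022)),"needle",L(plane(S,*e(318,240),.022)))
cv2.imwrite("pics/h6.png",cv2.resize(S["pixels"][178:202,258:290,::-1],None,fx=20,fy=20,interpolation=cv2.INTER_LANCZOS4))
E
```

```text
[-30.2  30.1] [-90.1  46.4] [-59.9  16.3]
0.018 [-59.4  16.7]
0.026 [-60.5  15.9]
finger [-90.1  35.6] needle [-83.3  33.8]
```

View pics/h6.png

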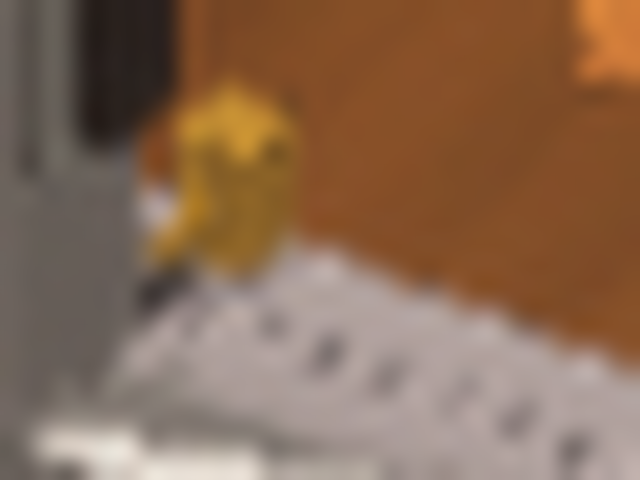

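Both views agree: about 6.2 mm remains, for a total of about 59.5 mm. I'll pull further, correcting for spring sag by the measured TCP.

```bash
python3 - <<'E'
from station import r
from h import *
a=-.055;u=np.array([np.cos(a),np.sin(a)]);p0=np.array([.55806786,.10296027])
cmd=.0595+.0019
for i in range(3):
    r.move_linear((*(p0-cmd*u),.066),vel=.03);r.hold(.4)
    tr=-(np.array(r.get_ee_pos())[:2]-p0)@u;print(cmd,tr,r.get_force(),r.get_opening())
    if abs(tr-.0595)<.0003:break
    cmd+=.0595-tr
S=r.snapshot("scene");pickle.dump(S,open("scene6.pkl","wb"));print(r.get_clock())
cv2.imwrite("pics/h7.png",np.hstack([crop(S,248,172,40,40,13),crop(S,270,160,46,87,6)[:520]]))
E
```

```text
0.061399999999999996 0.059536702800011033 [11.18630684 -1.01797765 -3.92502601] 0.14743003370698385
26.75
```

View pics/h7.png

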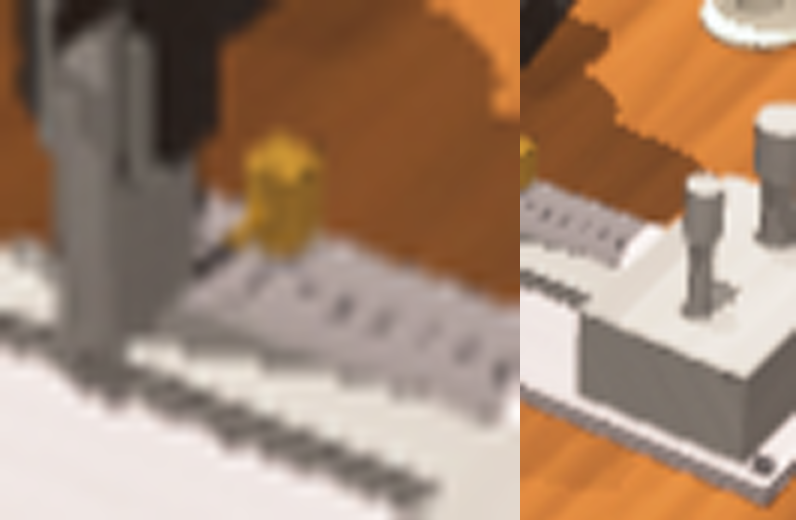

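The picture shows the needle (210,262)–(232,243) running in one straight line into the brass finger (232,243)–(255,220). Both pins are seated and the slide is held, so I'm handing in.

```bash
python3 -c "
from station import r
print(r.job_done())"
```

```text
the job is handed in; nothing more can be done
None
```

I handed the job in at about 27 s: both pins are seated in their holes and released, and the slide is held about 59.5 mm out with its needle in line with the pointer; I viewed 11 pictures, one over the limit of 10.

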